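# Slip the long clamping strip into the half-covered strip box

### The job

Put the longer of the two brown clamping strips away in the grey half-covered box: the opening is shorter than the strip, so tip it, feed one end under the cover, then bring it level and lay it flat on the floor of the box, straight along the box. Leave the shorter strip where it lies.

Things in the scene. Friction and masses are not known exactly. Their poses are not given: they have to be found in the camera images.
- strip_long: the longer brown laminate clamping strip, a plain flat bar 28 x 145 x 11 mm (0.14 kg, perhaps a third more or less) lying flat on the job sheets, whose top is 6 mm above the table. Origin: centre of its underside; its y axis runs along the 145 mm length, x across the 28 mm width, z up. Its two ends are alike.
- strip_short: the shorter brown clamping strip, 28 x 120 x 11 mm, same make; to be left where it is. Origin: centre of its underside; y along its length, z up. A flat wooden-handled brush (33 x 156 x 10 mm) lies to their left.
- strip_box: fixed grey steel box, 171 x 126 x 52 mm outside, walls 3 mm, covered at one end (roughly facing the robot). Origin: centre of its underside; x along its length to the covered end, y across, z up. Inside: x -82.5 to 82.5, y -60 to 60, floor z = 4 mm, wall tops z = 52 mm. The flat cover spans x 32.5 mm to the end wall, underside z 49, top z 52 mm, leaving an opening x -82.5 to 32.5 (115 mm).

How it is judged:
By the outcome, as a careful person would: the job done as asked, in the order asked, and still so for the second after the job is handed in, with the robot touching nothing.
It also fails if it takes over 42 s, if anything falls off the work surface, if the arm or the gripper's body presses on something with over 40 N, if the wrist force passes 120 N, or if a joint passes its speed limit or range.

### The arm

A 6-joint arm with a two-finger parallel gripper is mounted at the origin on a cart in front of the work surface, level with it; the furniture and walls round the work are solid. World frame = base frame: x ahead of the robot, y to its left, z up, the work surface at z = 0. Lengths are in mm, angles in rad, forces in N, time in s.
With the tool pointing down it reaches from about 300 to 825 mm from the base axis. Payload 5.4 kg.
Tool frame: the origin (TCP) lies midway between the tips of the shut fingers; the grasp point (between the pads) lies manip.tcp_to_grasp behind it (manip.tcp_to_grasp is the distance from the TCP to the grasp point, in mm); y points along the fingers, x is the direction in which the jaws open and shut, and the axes are right-handed (so a half turn about y gives the same grasp; the last joint's range is limited). The gripper opens to 92 mm and grips with 3 to 60 N. Pads are 20 mm wide; open, the fingers measure 128 mm over their backs; the gripper's body (75 mm by 189 mm) begins 69 mm behind the grasp point.
Start: joints at [1.055, 0.158, 1.597, -0, 1.386, -0.21], TCP at [173.117, 548.303, 214.601] pointing down, gripper open.
Joint ranges: [-2.91, 2.91], [-0.94, 2.29], [0.18, 2.7], [-1.29, 4.43], [0.17, 2.64], [-3, 3]. Speed limits (rad/s): [2.57, 2.57, 3.14, 3.14, 3.14, 3.14].

### API

Orientations are given as a rotation vector (axis times angle).
In Python, from cell import manip, optics, ticket gives the robot as it stands. The module is installed in compiled form; this text tells all that it offers.
- The arm moves only by the shell command python3 -m handwheel 'ROWS' [FORCE]. ROWS is a JSON object of lists of equal length, an entry for each row: "gripper": the closure, from 0 (fully open) to 1 (shut); "travel": the shift along the tool's x, y, z in m, a list of three; "turn": the turn about the tool's y in rad. A call has 1 to 20 rows; each row shifts and turns the commanded pose from where the row before left it, along the tool's axes as they then stand; what a row does not reach is not made up. A row lasts 1/10 s, in which the tool goes at most 50 mm and 8.59 degrees, less where a joint would pass 70% of its speed; a pose out of reach is approached as far as the arm can. A call is refused whole if a number of a shift passes 0.05 or a number of a turn 0.15, either way. A call with a gripper value outside its range is refused whole. The fingers move at their own pace and stop on an object; FORCE is the grip in N (left out, the last holds). Time passes only in rows, so rows that do not move let the fingers close. It gives the time, the measured TCP pose, the force and the opening at its end, in the units of the state.
- manip.get_state(): the state, without advancing time (a new reading comes with each control period).
- optics.get_image(name): name is "scene" or "side" or "wrist"; returns the picture (400x640x3 uint8, blue, green, red); there is no depth.
- optics.calibration(name): a dict with "mtx" (3x3 intrinsics, pixels), "xyz" and "rotation" of the camera in the world. Camera axes: x right, y down, z forward; pixel columns grow to the right and rows downward; lengths in mm; the calibration is good to about 2 mm. A picture is of the moment at which its call begins: read the wrist's pose just before it. calibration takes no time and is no camera call; for the wrist camera it gives the pose at the moment of the call.
- ticket.finish_job(): hands the job in, once; it reports no verdict.
The state is a dict: "time": time; "joint_pos": joint angles; "joint_vel": joint speeds; "tau": joint torques, N m; "tool_pos": TCP position; "orientation": TCP orientation; "ft_force": force on the tool from outside, world axes, zero at the start; "moment": the same for the moment, N m; "gripper_width": opening from 0.0 (shut) to 1.0 (fully open).
Only numpy, scipy, OpenCV 4.12 (cv2) and the standard library are available. Lean on these libraries where they do the work, as an engineer would, in place of code of your own. Each camera call takes 0.05 s, during which the arm holds its last target.

## Working session

There is one attempt and no reset: what is moved stays moved. The work goes in short steps, Python scripts to look and compute and a shell command to move; the robot and the scene stay as the last step left them, time stands still between calls to the robot, and variables do not carry over. Pictures are saved under pics/ and viewed, and the job is handed in when it is done.

```bash
mkdir -p pics
python3 - <<'E'
from cell import manip, optics, ticket
import cv2
s=manip.get_state();print(s, manip.tcp_to_grasp)
for n in ("scene","side","wrist"):
    c=optics.calibration(n);print(n,c)
    cv2.imwrite(f"pics/{n}0.png",optics.get_image(n))
E
```

```text
{'time': 0.0, 'joint_pos': array([ 1.05488319e+00,  1.59030034e-01,  1.59818043e+00, -5.93282027e-07,
        1.38621799e+00, -2.10087133e-01]), 'joint_vel': array([ 6.48984421e-04,  1.16261494e-03,  1.31782170e-04,  1.71824894e-03,
       -1.29821569e-03,  9.77601362e-05]), 'tau': array([-1.06571850e-03, -3.85570192e+01, -3.22106802e+01,  7.00416625e-02,
        3.78771988e-02, -1.48096633e-04]), 'tool_pos': array([172.82686019, 547.77195892, 213.6555583 ]), 'orientation': array([-1.33926938, -0.97974067,  0.98251934]), 'ft_force': array([-0.66350684,  0.04974206,  0.22730188]), 'moment': array([-0.00828529,  0.02570097, -0.00647872]), 'gripper_width': 1.0012789792851715} 18.700000000000003
scene {'mtx': array([[488.28336854,   0.        , 317.31260793],
       [  0.        , 488.28336854, 196.80358168],
       [  0.        ,   0.        ,   1.        ]]), 'xyz': array([  16.01446811, -489.62194652,  656.71192034]), 'rotation': array([-2.20496423,  1.03056703, -0.39882035])}
side {'mtx': array([[407.40334374,   0.        , 313.87042182],
       [  0.        , 407.40334374, 206.43493208],
       [  0.        ,   0.        ,   1.        ]]), 'xyz': array([348.69075087, 575.6259666 , 557.83247245]), 'rotation': array([-0.23863897,  2.73103042, -1.37186308])}
wrist {'mtx': array([[354.56325784,   0.        , 321.76399311],
       [  0.        , 354.56325784, 196.03559852],
       [  0.        ,   0.        ,   1.        ]]), 'xyz': array([ 99.40126173, 570.24552635, 383.3186724 ]), 'rotation': array([2.34492532, 1.72051596, 0.23620384])}
```

View pics/scene0.png

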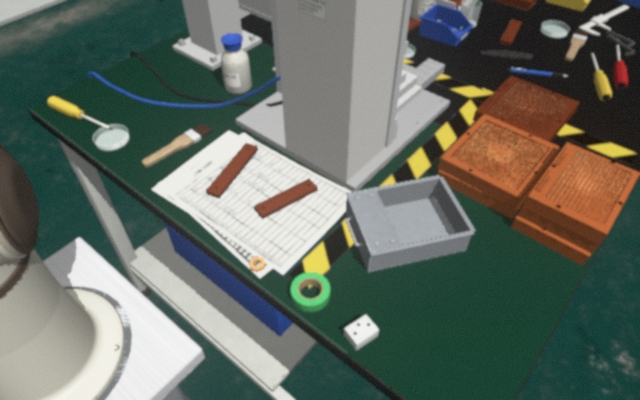

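View pics/side0.png

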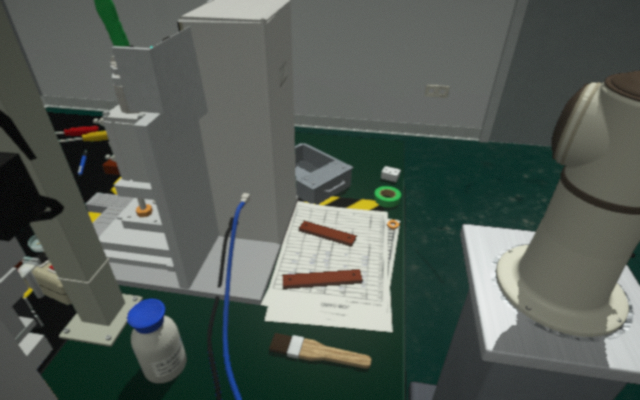

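View pics/wrist0.png

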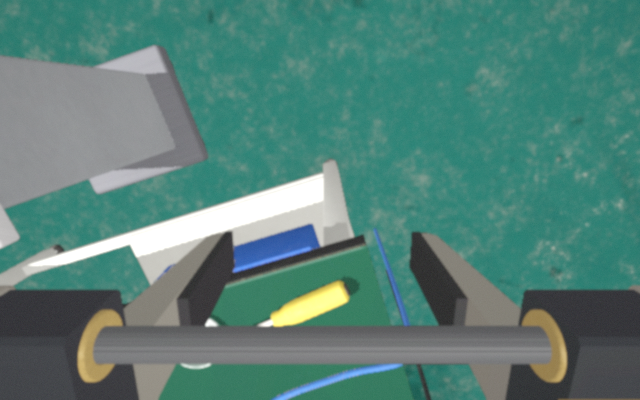

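The scene view shows two brown strips on the sheets, at about (232,170) and (287,198). The grey box is at about (410,222), with its covered end at the left, and a press column stands close behind the strips. I'll enlarge this for the corners.

```bash
cat > h.py <<'E'
import numpy as np, cv2
from scipy.spatial.transform import Rotation as R
from cell import manip, optics, ticket
def snap(n,name):
    c=optics.calibration(n); im=optics.get_image(n); cv2.imwrite(f"pics/{name}.png",im)
    np.savez(f"pics/{name}.npz",mtx=c["mtx"],xyz=c["xyz"],rotation=c["rotation"]); return im,c
def ld(name): return cv2.imread(f"pics/{name}.png"),dict(np.load(f"pics/{name}.npz"))
def back(c,px,z):
    px=np.atleast_2d(np.asarray(px,float)); d=np.c_[(px-c["mtx"][:2,2])/c["mtx"][0,0],np.ones(len(px))]
    d=d@R.from_rotvec(c["rotation"]).as_matrix().T
    return c["xyz"]+d*((z-c["xyz"][2])/d[:,2:])
def proj(c,P):
    Pc=(np.atleast_2d(P)-c["xyz"])@R.from_rotvec(c["rotation"]).as_matrix()
    q=Pc@c["mtx"].T; return q[:,:2]/q[:,2:]
E
python3 - <<'E'
from h import *
im,c=snap("scene","sc1"); im2,c2=snap("side","sd1")
cv2.imwrite("pics/sc1z.png",cv2.resize(im[125:285,185:485],(800,427),interpolation=cv2.INTER_CUBIC))
cv2.imwrite("pics/sd1z.png",cv2.resize(im2[130:300,250:420],(600,600),interpolation=cv2.INTER_CUBIC))
print(R.from_rotvec(manip.get_state()["orientation"]).as_matrix().round(3))
E
```

```text
[[ 0.301 -0.    -0.954]
 [ 0.954 -0.001  0.301]
 [-0.001 -1.     0.   ]]
```

View pics/sc1z.png

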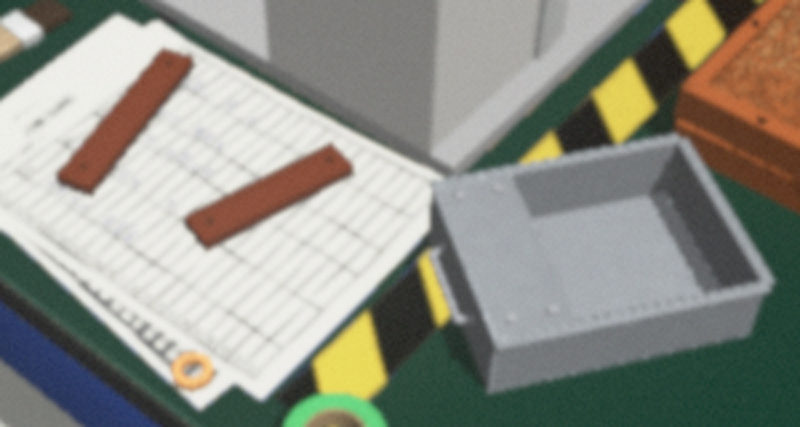

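View pics/sd1z.png

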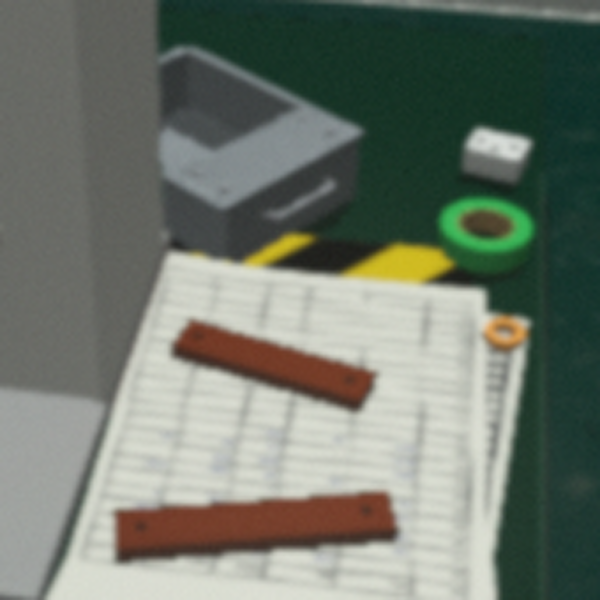

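The zoomed scene view gives these points. Strip A (left) has top corners near (163,50), (191,60), (92,190) and (60,178). Strip B has (331,147), (352,166), (208,245) and (187,220). The box's rim corners are at (433,185), (490,350), (772,285) and (683,138).

```bash
python3 - <<'E'
from h import *
_,c=ld("sc1"); _,c2=ld("sd1")
f=lambda l:np.array(l)/2.6667+[185,125]
g=lambda l:np.array(l)*170/600+[250,130]
def rep(n,P):
    L=np.linalg.norm(np.diff(np.r_[P,P[:1]],axis=0),axis=1); print(n,P[:,:2].round(0).tolist(),L.round(0),"cen",P.mean(0).round(1))
    for a,b in ((0,3),(1,2),(0,1)): d=P[b]-P[a]; print("   ang",np.degrees(np.arctan2(d[1],d[0])).round(1))
rep("A sc",back(c,f([(163,50),(191,60),(92,190),(60,178)]),17))
rep("A sd",back(c2,g([(117,512),(120,548),(394,530),(388,493)]),17))
rep("B sc",back(c,f([(331,147),(352,166),(208,245),(187,220)]),17))
rep("B sd",back(c2,g([(196,322),(175,346),(358,400),(375,373)]),17))
rep("box",back(c,f([(433,185),(490,350),(772,285),(683,138)]),52))
E
cat > /dev/null
```

```text
A sc [[488.0, 93.0], [493.0, 69.0], [357.0, 28.0], [351.0, 53.0]] [ 25. 142.  26. 143.] cen [422.   60.9  17. ]
   ang -163.5
   ang -163.0
   ang -77.4
A sd [[492.0, 75.0], [485.0, 98.0], [351.0, 62.0], [356.0, 37.0]] [ 25. 139.  26. 141.] cen [420.8  68.2  17. ]
   ang -164.5
   ang -165.0
   ang 106.9
B sc [[490.0, -69.0], [486.0, -92.0], [372.0, -66.0], [379.0, -40.0]] [ 23. 117.  27. 115.] cen [431.8 -66.7  17. ]
   ang 165.6
   ang 167.1
   ang -101.5
B sd [[481.0, -85.0], [489.0, -61.0], [379.0, -33.0], [371.0, -57.0]] [ 26. 114.  26. 114.] cen [430.1 -59.   17. ]
   ang 165.7
   ang 165.6
   ang 72.0
box [[480.0, -164.0], [399.0, -267.0], [544.0, -368.0], [619.0, -264.0]] [131. 177. 127. 171.] cen [ 510.6 -265.7   52. ]
   ang -35.9
   ang -34.7
   ang -128.1
```

Run:
```python
from h import *
_,c=ld("sc1"); _,c2=ld("sd1")
print("plate sc",back(c,[(237,122),(350,187),(452,122)],0).round(0).tolist())
print("col sc z15",back(c,[(290,150),(352,182),(390,142)],15).round(0).tolist())
# plate side near corners and column foot in side view
print("side plate z0",back(c2,[(267,300),(297,203)],0).round(0).tolist())
print("side col z15",back(c2,[(177,285),(215,243),(280,243),(292,240)],15).round(0).tolist())
print("bottle",back(c,[(235,90)],0).round(0), "brush",back(c,[(145,162),(205,130)],5).round(0).tolist())
print("box px",)
im,_=ld("sc1"); im2,_=ld("sd1")
cv2.imwrite("pics/sc1p.png",cv2.resize(im[0:220,150:500],(796,500),interpolation=cv2.INTER_CUBIC))
```

```text
plate sc [[537.0, 175.0, 0.0], [538.0, -128.0, 0.0], [830.0, -178.0, 0.0]]
col sc z15 [[531.0, 16.0, 15.0], [539.0, -131.0, 15.0], [676.0, -122.0, 15.0]]
side plate z0 [[510.0, 122.0, 0.0], [518.0, -169.0, 0.0]]
side col z15 [[672.0, 129.0, 15.0], [646.0, 12.0, 15.0], [519.0, -11.0, 15.0], [497.0, -24.0, 15.0]]
bottle [[615. 263.   0.]] brush [[332.0, 217.0, 5.0], [472.0, 202.0, 5.0]]
box px
```

View pics/sc1p.png

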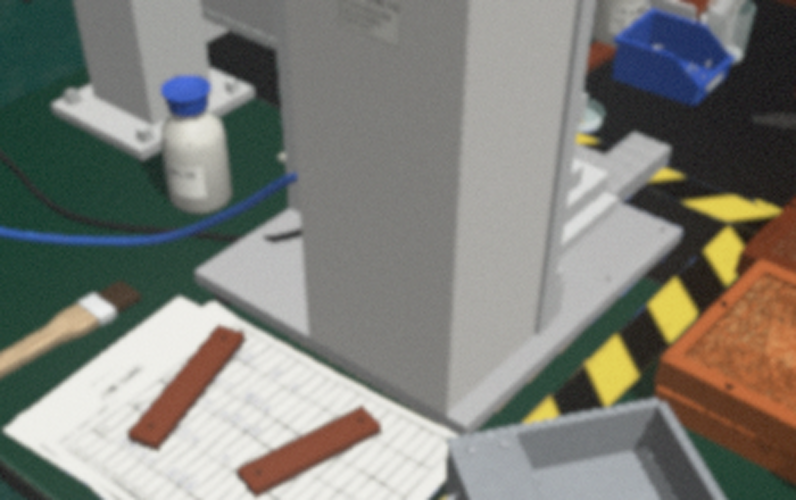

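Strip A is the longer one (about 142 against 116 mm), centred near (421,64) and pointing about 16°. The column face is close to its far end, so I'll grip the near end. First I move over it, turn the jaws, and look with the wrist camera.

```bash
python3 -m handwheel '{"gripper":[0.4,0.4,0.4,0.4,0.4,0.4,0.4,0.4,0.4,0.4,0.4,0.4],"travel":[[-0.0335,0,-0.029],[-0.0335,0,-0.029],[-0.0335,0,-0.029],[-0.0335,0,-0.029],[-0.0335,0,-0.029],[-0.0335,0,-0.029],[-0.0335,0,-0.029],[-0.0335,0,-0.029],[-0.0335,0,-0.029],[-0.0335,0,-0.029],[-0.0335,0,-0.029],[-0.0335,0,-0.029]],"turn":[0,0,0,0,0,0,0,0,0,0,0,0]}' 20
python3 -m handwheel '{"gripper":[0.4,0.4,0.4,0.4,0.4,0.4,0.4,0.4,0.4,0.4,0.4,0.4,0.4,0.4,0.4,0.4,0.4,0.4,0.4],"travel":[[0,0,0],[0,0,0],[0,0,0],[0,0,0],[0,0,0],[0,0,0],[0,0,0],[0,0,0],[0,0,0],[0,0,0],[0,0,0],[0,0,0],[0,0,0],[0,0,0],[0,0,0],[0,0,0],[0,0,0],[0,0,0],[0,0,0]],"turn":[0.142,0.142,0.142,0.142,0.142,0.142,0.142,0.142,0.142,0.142,0.142,0.142,0.142,0.142,0.142,0.142,0.142,0.142,0]}'
python3 - <<'E'
from h import *
s=manip.get_state();print(s["joint_pos"].round(3),s["tool_pos"].round(1),R.from_rotvec(s["orientation"]).as_matrix().round(3))
snap("wrist","w1")
E
```

```text
time: 1.45
tool_pos: [384.4, 58.4, 214.8]
orientation: [-1.339, -0.982, 0.98]
ft_force: [1.3, 0.5, 0.1]
gripper_width: 0.605
time: 3.35
tool_pos: [383.9, 60.2, 214.6]
orientation: [-1.329, 1.001, -1.001]
ft_force: [0.0, 0.2, -1.1]
gripper_width: 0.604
[-0.158 -0.364  2.079 -0.     1.427  1.133] [383.9  60.2 214.6] [[ 0.276 -0.     0.961]
 [-0.961 -0.     0.276]
 [ 0.    -1.    -0.   ]]
```

View pics/w1.png

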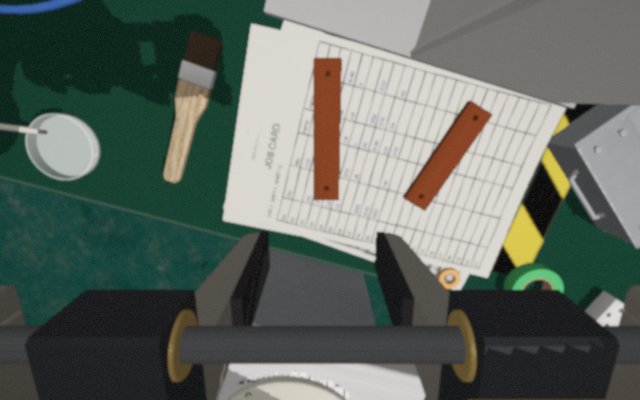

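The wrist view shows the long strip upright, from (314,59) to (338,199), and the short one at (448,155). I'll fit it by colour.

```bash
cat >> h.py <<'E'
def rects(im,c,z,lo=(0,20,70),hi=(75,90,220)):
    m=cv2.inRange(im,np.array(lo),np.array(hi)); m[230:]=0
    m=cv2.morphologyEx(m,cv2.MORPH_CLOSE,np.ones((5,5)))
    for k in cv2.findContours(m,0,1)[0]:
        if cv2.contourArea(k)<1000: continue
        b=cv2.boxPoints(cv2.minAreaRect(k)); P=back(c,b,z)
        e=[P[1]-P[0],P[2]-P[1]]; e=sorted(e,key=np.linalg.norm)
        print("px",b.round(0).tolist(),"cen",P.mean(0).round(1),"size",[np.linalg.norm(v).round(1) for v in e],"ang",np.degrees(np.arctan2(e[1][1],e[1][0])).round(2))
E
python3 - <<'E'
from h import *
im,c=ld("w1"); print(im[130,328],im[155,448]); print(c["xyz"]); rects(im,c,17)
print("box cover corners", )
E
```

```text
[ 38  69 137] [ 33  68 139]
[457.23937197  80.43213166 384.12807393]
px [[403.0, 196.0], [468.0, 100.0], [490.0, 115.0], [426.0, 211.0]] cen [433.8 -61.4  17. ] size [np.float64(28.3), np.float64(116.1)] ang -14.02
px [[314.0, 59.0], [340.0, 59.0], [340.0, 198.0], [314.0, 198.0]] cen [424.5  65.1  17. ] size [np.float64(25.2), np.float64(140.4)] ang -163.15
box cover corners
```

```bash
python3 -m handwheel '{"gripper":[0.4,0.4,0.4,0.4,0.4],"travel":[[0.007,0.03,-0.013],[0,0.045,0],[0,0.045,0],[0,0.045,0],[0,0,0]],"turn":[0,0,0,0,0]}' 20
python3 - <<'E'
from h import *
s=manip.get_state();print(s["tool_pos"].round(1))
snap("wrist","w2")
im,_=snap("scene","s2"); cv2.imwrite("pics/s2z.png",cv2.resize(im[110:260,160:400],(800,500),interpolation=cv2.INTER_CUBIC))
E
```

```text
time: 3.9
tool_pos: [367.5, 50.9, 44.4]
orientation: [-1.336, 1.01, -0.989]
ft_force: [0.0, 0.6, 0.1]
gripper_width: 0.6
[367.5  50.9  44.4]
```

View pics/w2.png

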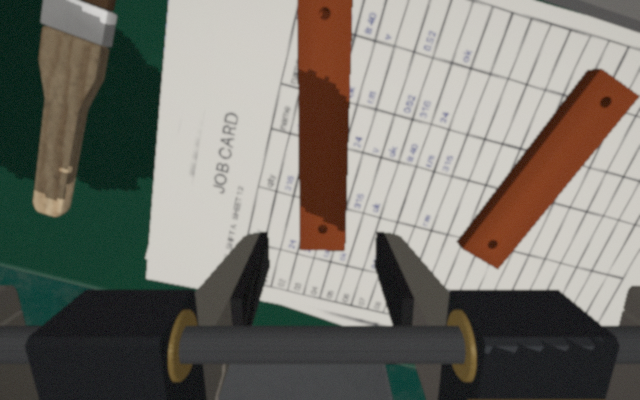

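View pics/s2z.png

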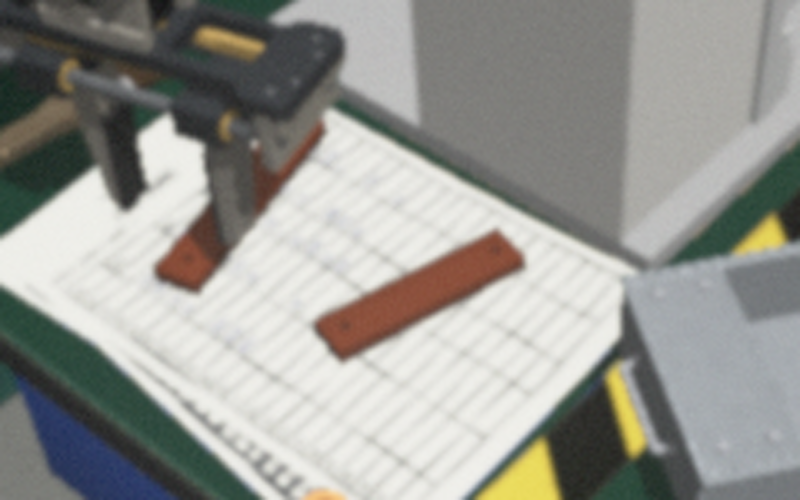

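Run:
```python
from h import *
s=manip.get_state();print(s["tool_pos"].round(1),s["joint_pos"].round(3),s["joint_vel"].round(3));print(R.from_rotvec(s["orientation"]).as_matrix().round(3))
```

```text
[373.3  49.9  50.1] [-0.191 -0.168  2.275  0.     1.036  1.098] [ 0.001 -0.046 -0.049 -0.001 -0.005  0.009]
[[ 0.278 -0.001  0.961]
 [-0.961  0.     0.278]
 [-0.001 -1.    -0.001]]
```

The first reading was only the arm still settling. It now stands at (373.3, 49.9, 50.1) with the strip midway between the fingers (x ≈ 323 px), so I descend and close lightly.

```bash
python3 -m handwheel '{"gripper":[0.4,0.4,0.4,0.4,0.4,1,1,1,1,1,1,1],"travel":[[0,0.018,0],[0,0.014,0],[0,0.007,0],[0,0.003,0],[0,0,0],[0,0,0],[0,0,0],[0,0,0],[0,0,0],[0,0,0],[0,0,0],[0,0,0]],"turn":[0,0,0,0,0,0,0,0,0,0,0,0]}' 8
```

```text
time: 5.2
tool_pos: [373.6, 49.9, 7.9]
orientation: [-1.328, 1.001, -1.001]
ft_force: [-1.5, 1.7, 5.1]
gripper_width: 0.306
```

Gripped: the opening is 28 mm. I raise this end in an arc about the far end, which rests on the sheet, so the strip tips in the light grip.

```bash
python3 -m handwheel '{"gripper":[1,1,1,1,1,1,1,1,1],"travel":[[0,-0.005,0],[0,-0.008,0.001],[0,-0.009,0.001],[0,-0.01,0.002],[0,-0.01,0.003],[0,-0.01,0.004],[0,-0.01,0.005],[0,0,0],[0,0,0]],"turn":[0,0,0,0,0,0,0,0,0]}' 8
python3 - <<'E'
from h import *
snap("wrist","w3")
im,_=snap("scene","s3"); im2,_=snap("side","d3"); cv2.imwrite("pics/s3z.png",np.hstack([cv2.resize(im[90:240,160:360],(400,300),interpolation=cv2.INTER_CUBIC),cv2.resize(im2[150:300,250:450],(400,300),interpolation=cv2.INTER_CUBIC)]))
E
```

```text
time: 6.1
tool_pos: [389.0, 54.3, 69.7]
orientation: [-1.329, 1.0, -1.001]
ft_force: [-0.6, -0.6, -2.0]
gripper_width: 0.303
```

View pics/s3z.png

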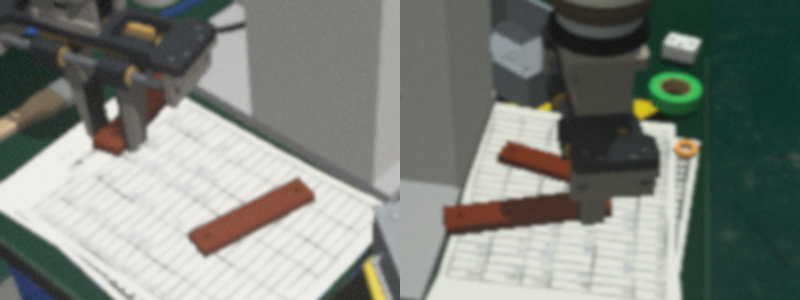

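View pics/w3.png

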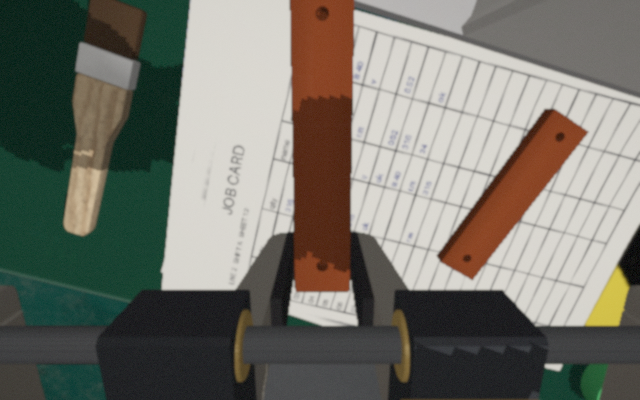

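The strip came up level (in the wrist view its far end is the wider one), so 8 N is enough to hold it. I ease the grip to 3 N so the far end drops onto the sheet.

```bash
python3 -m handwheel '{"gripper":[1,1,1,1,1],"travel":[[0,0,0],[0,0,0],[0,0,0],[0,0,0],[0,0,0]],"turn":[0,0,0,0,0]}' 3
python3 - <<'E'
from h import *
snap("wrist","w4")
im,_=snap("scene","s4"); im2,_=snap("side","d4"); cv2.imwrite("pics/s4z.png",np.hstack([cv2.resize(im[90:240,160:360],(400,300),interpolation=cv2.INTER_CUBIC),cv2.resize(im2[150:300,250:450],(400,300),interpolation=cv2.INTER_CUBIC)]))
E
```

```text
time: 6.75
tool_pos: [388.7, 54.3, 69.6]
orientation: [-1.329, 1.001, -1.001]
ft_force: [0.7, 0.9, -1.5]
gripper_width: 0.302
```

View pics/s4z.png

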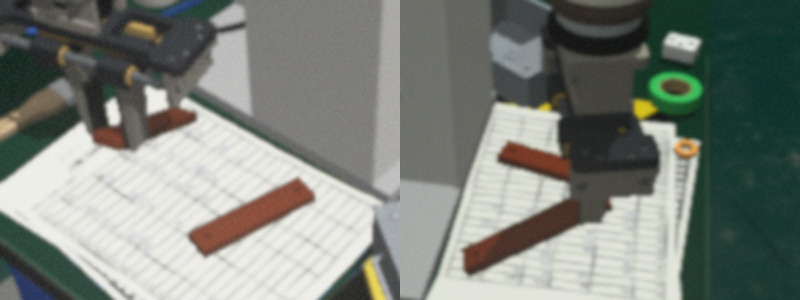

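View pics/w4.png

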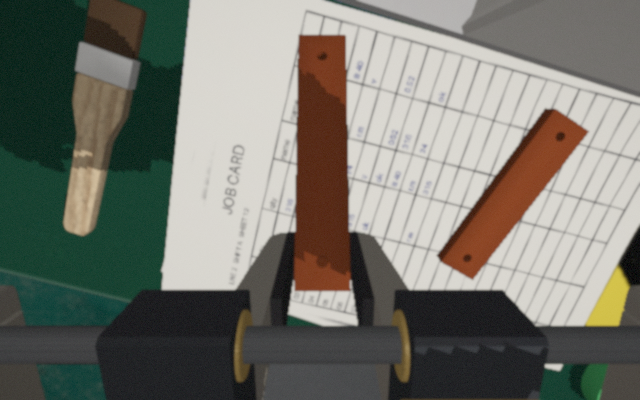

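It has tipped. Now tighten and measure the tilt.

```bash
python3 -m handwheel '{"gripper":[1,1,1,1],"travel":[[0,0,0],[0,0,0],[0,0,0],[0,0,0]],"turn":[0,0,0,0]}' 40
cat > tilt.py <<'E'
from h import *
from scipy.optimize import least_squares
def fit(name,tcp,yaw_lead,lead,rear,g=5.0):
    # strip passes TCP xy; unknown: s (grip dist from rear end along strip), a tilt (lead down), h height of strip mid-line at grip above tcp
    _,c=ld(name); d=np.array([np.cos(yaw_lead),np.sin(yaw_lead),0])
    def pts(p):
        s,a,h=p; u=d*np.cos(a)-np.array([0,0,np.sin(a)]); n=d*np.sin(a)+np.array([0,0,np.cos(a)])
        G=np.array(tcp)+[0,0,h]
        return G,u,n,np.array([G+u*(145-s)+n*5.5,G-u*s+n*5.5])
    f=lambda p:np.r_[(proj(c,pts(p)[3])[:,1]-[lead,rear]),(p[2]-g)*1.0]
    r=least_squares(f,[20,.4,g]); G,u,n,P=pts(r.x)
    print("s %.1f tilt %.1f deg h %.1f"%(r.x[0],np.degrees(r.x[1]),r.x[2]),"lead bottom",(P[0]-11*n).round(1),"rear bottom",(P[1]-11*n).round(1)); return r.x
E
python3 - <<'E'
from tilt import *
s=manip.get_state();print(s["tool_pos"].round(1),s["ft_force"].round(1),s["gripper_width"])
fit("w4",[388.7,54.3,69.6],np.radians(16),36,290)
fit("w4",[388.7,54.3,69.6],np.radians(16),36,290,8)
E
```

```text
time: 7.3
tool_pos: [388.8, 54.3, 69.6]
orientation: [-1.329, 1.001, -1.001]
ft_force: [-0.4, -0.1, -1.7]
gripper_width: 0.301
[388.8  54.3  69.6] [-0.4 -0.1 -1.7] 0.3009073322889292
s 18.4 tilt 32.1 deg h 5.0 lead bottom [488.9  83.    2.7] rear bottom [370.9  49.2  79.7]
s 17.0 tilt 33.2 deg h 8.0 lead bottom [488.7  83.    2.9] rear bottom [372.1  49.5  82.3]
```

The lead edge sits on the sheet with a tilt of about 31°. The strip is gripped about 18 mm from its end, and the wrist force barely changed. Before carrying, I refine the box pose.

Run:
```python
from h import *
from scipy.optimize import least_squares
im,c=ld("sc1"); im2,c2=ld("sd1")
f=lambda l:np.array(l)/2.6667+[185,125]
g=lambda l:np.array(l)*170/600+[250,130]
a=f([(433,185),(490,350),(772,285),(683,138)])
b=g([(226,210),(362,131),(188,46)])  # cover corners (+x,-y?), far
M=np.array([[85.5,-63,52],[85.5,63,52],[-85.5,63,52],[-85.5,-63,52]])
def W(p,M): 
    C,S=np.cos(p[2]),np.sin(p[2]); return np.c_[M[:,0]*C-M[:,1]*S+p[0],M[:,0]*S+M[:,1]*C+p[1],M[:,2]]
# scene pick0 (480,-164) & box +x at 145deg: +y direction = (-.57,-.82) => pick0 is -y
r=least_squares(lambda p:(proj(c,W(p,M))-a).ravel(),[511,-266,2.53]); print("scene",r.x[:2],np.degrees(r.x[2]),r.fun.round(1))
r2=least_squares(lambda p:(proj(c2,W(p,M[[0,1,2]]))-b).ravel(),[511,-266,2.53]); print("side",r2.x[:2],np.degrees(r2.x[2]),r2.fun.round(1))
p=r.x; o=im.copy()
def L(P,col):
    q=proj(c,W(p,np.array(P,float)));q=((q-[330,165])*5).round().astype(int)
    cv2.polylines(o,[q.reshape(-1,1,2)],True,col,1)
o=cv2.resize(im[165:280,330:485],None,fx=5,fy=5,interpolation=cv2.INTER_CUBIC)
L(M,(0,0,255));L([[-82.5,-60,52],[32.5,-60,52],[32.5,60,52],[-82.5,60,52]],(0,255,255));L([[-82.5,-60,4],[32.5,-60,4],[32.5,60,4],[-82.5,60,4]],(255,255,0));L(M*[1,1,0],(255,0,255))
cv2.imwrite("pics/boxfit.png",o)
```

```text
scene [ 509.93783736 -265.95473859] 143.97754184667315 [-0.4  1.   1.5 -2.1 -1.   0.7 -0.2  1.1]
side [ 507.71103583 -260.2957993 ] 144.1290380999182 [ 0.3 -0.9 -0.3  0.8  0.   0.4]
```

View pics/boxfit.png

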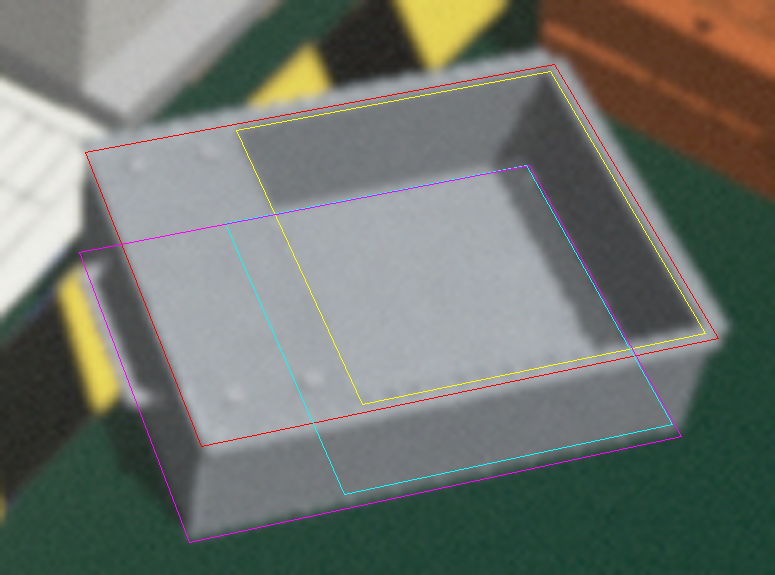

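Run:
```python
from h import *
from scipy.optimize import least_squares
im,c=ld("sc1")
f=lambda l:(np.array(l)+.5)/5-.5+[330,165]
a=f([(87,150),(203,447),(728,328),(547,47),(190,540),(690,432)])
M=np.array([[85.5,-63,52],[85.5,63,52],[-85.5,63,52],[-85.5,-63,52],[85.5,63,0],[-85.5,63,0]])
def W(p,M): 
    C,S=np.cos(p[2]),np.sin(p[2]); return np.c_[M[:,0]*C-M[:,1]*S+p[0],M[:,0]*S+M[:,1]*C+p[1],M[:,2]]
r=least_squares(lambda p:(proj(c,W(p,M))-a).ravel(),[511,-266,2.53]); print(r.x[:2],np.degrees(r.x[2]),r.fun.round(1))
P=back(c,a[:4],52);print(P.round(0))
```

```text
[ 512.31621708 -264.40426764] 144.8898966760124 [-0.3  0.2  1.1 -0.8 -1.6  0.2  1.   2.2  1.2 -0.1 -1.3 -0.9]
[[ 479. -164.   52.]
 [ 404. -266.   52.]
 [ 548. -367.   52.]
 [ 622. -258.   52.]]
```

Box centre is about (511,−264), with its x axis at about 144.7°. Next I lift, carry the strip back clear of the column, and turn.

```bash
python3 -m handwheel '{"gripper":[1,1,1,1,1,1,1,1,1,1,1,1,1,1],"travel":[[0,-0.015,0],[0,-0.03,0],[0,-0.035,-0.005],[0.015,-0.03,-0.01],[0.03,-0.02,-0.01],[0.03,0,-0.01],[0.03,0,-0.01],[0.03,0,-0.01],[0.03,0,-0.01],[0.03,0,-0.01],[0.025,0,-0.005],[0.015,0,0],[0.007,0,0],[0,0,0]],"turn":[0,0,0,0,0,0,0,0,0,0,0,0,0,0]}' 40
python3 -m handwheel '{"gripper":[1,1,1,1,1,1,1,1,1,1,1,1,1,1,1,1,1,1,1],"travel":[[0,0,0],[0,0,0],[0,0,0],[0,0,0],[0,0,0],[0,0,0],[0,0,0],[0,0,0],[0,0,0],[0,0,0],[0,0,0],[0,0,0],[0,0,0],[0,0,0],[0,0,0],[0,0,0],[0,0,0],[0,0,0],[0,0,0]],"turn":[-0.07,-0.13,-0.134,-0.134,-0.134,-0.134,-0.134,-0.134,-0.134,-0.134,-0.134,-0.134,-0.134,-0.134,-0.134,-0.134,-0.1,-0.07,0]}'
python3 - <<'E'
from h import *
s=manip.get_state();print(s["joint_pos"].round(3),s["tool_pos"].round(1),s["gripper_width"]);T=R.from_rotvec(s["orientation"]).as_matrix();print(T.round(3),np.degrees(np.arctan2(T[1,0],T[0,0])))
snap("wrist","w5")
E
```

```text
time: 8.7
tool_pos: [378.7, -200.7, 199.5]
orientation: [-1.328, 1.002, -1.001]
ft_force: [0.5, -0.5, -2.0]
gripper_width: 0.297
time: 10.6
tool_pos: [378.8, -199.4, 199.6]
orientation: [-1.439, -0.746, 0.746]
ft_force: [0.6, -0.2, -1.2]
gripper_width: 0.299
[-0.769 -0.229  2.004  0.     1.367 -1.725] [ 378.8 -199.4  199.6] 0.29864353267482485
[[ 0.576  0.    -0.817]
 [ 0.817  0.     0.576]
 [ 0.    -1.     0.   ]] 54.797234340750215
```

View pics/w5.png

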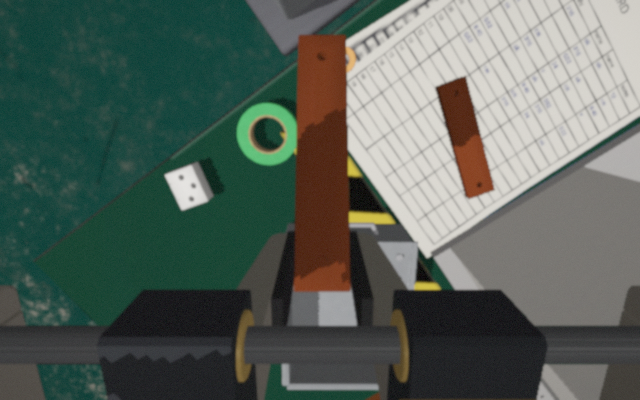

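```bash
python3 -m handwheel '{"gripper":[1,1,1,1,1,1,1,1,1],"travel":[[0.003,0,-0.02],[0.004,0,-0.035],[0.004,0,-0.04],[0.004,0,-0.04],[0.004,0,-0.03],[0.004,0.005,-0.018],[0,0.005,-0.007],[0,0,0],[0,0,0]],"turn":[0,0,0,0,0,0,0,0,0]}' 40
python3 - <<'E'
from h import *
s=manip.get_state();print(s["tool_pos"].round(1),s["gripper_width"])
snap("wrist","w6"); im,_=snap("scene","s6"); cv2.imwrite("pics/s6z.png",cv2.resize(im[100:300,300:540],(720,600),interpolation=cv2.INTER_CUBIC))
E
```

```text
time: 11.55
tool_pos: [546.3, -290.7, 189.3]
orientation: [-1.438, -0.744, 0.745]
ft_force: [-0.2, 0.4, -1.4]
gripper_width: 0.295
[ 546.3 -290.7  189.3] 0.29462114896517855
```

View pics/w6.png

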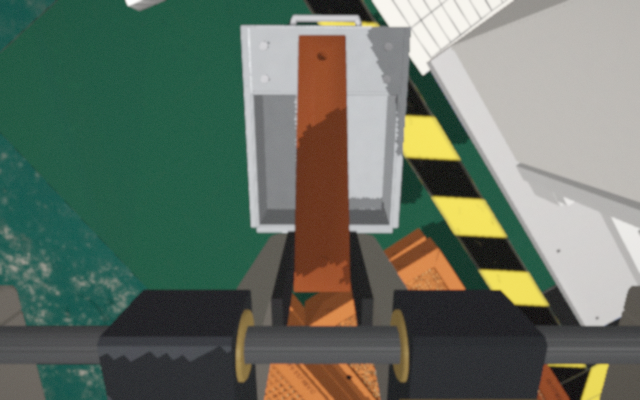

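View pics/s6z.png

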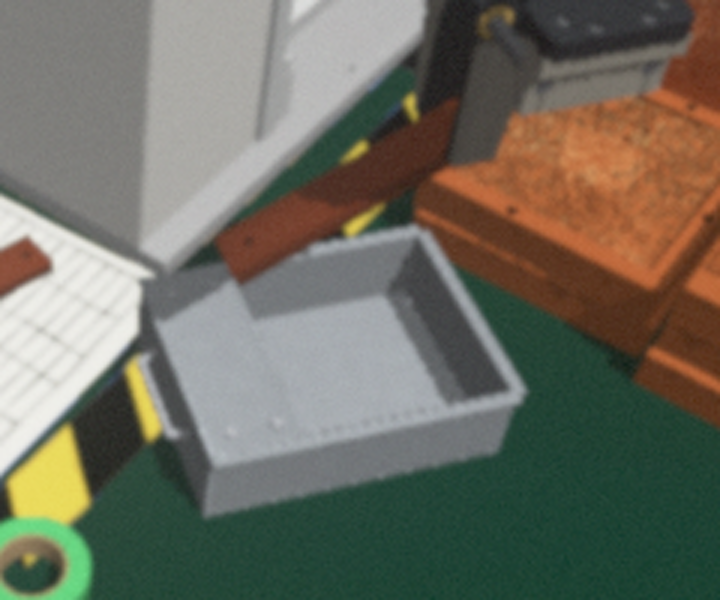

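The wrist view shows the box straight below. Its rim corners are about (242,27), (410,27), (400,230) and (251,231), and the cover edge is at row 94. I'll fit the box pose from these.

Run:
```python
from h import *
from scipy.optimize import least_squares
im,c=ld("w6"); a=np.array([(410,27),(242,27),(251,231),(400,229),(251,94.5),(399,94.5)])
M=np.array([[85.5,-63,52],[85.5,63,52],[-85.5,63,52],[-85.5,-63,52],[32.5,60,52],[32.5,-60,52.]])
def W(p,M): 
    C,S=np.cos(p[2]),np.sin(p[2]); return np.c_[M[:,0]*C-M[:,1]*S+p[0],M[:,0]*S+M[:,1]*C+p[1],M[:,2]]
print(R.from_rotvec(c["rotation"]).as_matrix().round(3))
r=least_squares(lambda p:(proj(c,W(p,M))-a).ravel(),[511,-266,2.53]); print(r.x[:2],np.degrees(r.x[2]),r.fun.round(1))
o=cv2.resize(im[0:250,200:450],None,fx=2.4,fy=2.4,interpolation=cv2.INTER_CUBIC)
def L(P,col):
    q=proj(c,W(r.x,np.array(P,float)));q=((q-[200,0])*2.4+.7).round().astype(int); cv2.polylines(o,[q.reshape(-1,1,2)],True,col,1)
L(M[:4],(0,0,255));L([[-82.5,-60,52],[32.5,-60,52],[32.5,60,52],[-82.5,60,52]],(0,255,255));L([[-82.5,-60,4],[32.5,-60,4],[32.5,60,4],[-82.5,60,4]],(255,255,0))
cv2.imwrite("pics/w6fit.png",o)
```

```text
[[ 0.577  0.786  0.222]
 [ 0.817 -0.556 -0.157]
 [-0.     0.272 -0.962]]
[ 511.67792262 -263.57941827] 144.8732717660133 [-5.  -0.9  4.1 -0.5  6.2 -2.3 -6.3 -0.6  2.5  1.5 -1.5  1.1]
```

View pics/w6fit.png

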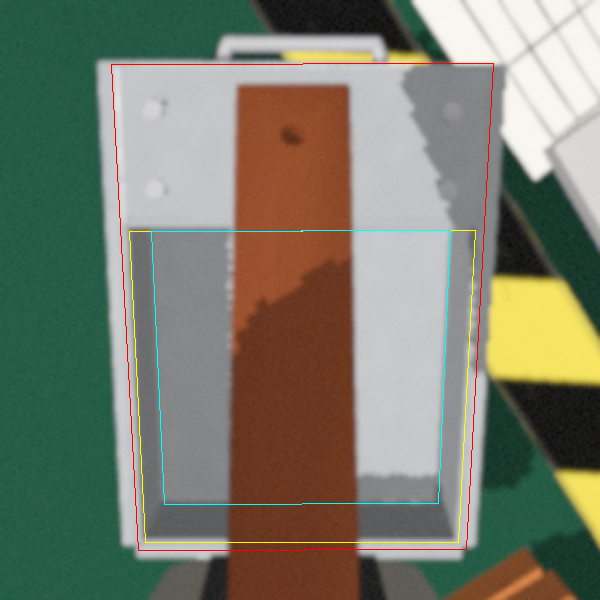

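Run:
```python
from h import *
_,c=ld("sc1"); _,w=ld("w6")
def bx(P): d=P[:,:2]-[511.7,-263.6]; t=np.radians(144.87); return np.c_[d[:,0]*np.cos(t)+d[:,1]*np.sin(t),-d[:,0]*np.sin(t)+d[:,1]*np.cos(t)].round(0).tolist()
# front top corner / its foot and near-right edges of orange stack in scene, sc1 px
for z in (0,40,70,100): print(z,"scene L(440,160) R(516,195)",bx(back(c,[(440,160),(441,175),(516,195),(514,215)],z)),"wrist (420,232)",bx(back(w,[(420,232),(300,295)],z)))
```

```text
0 scene L(440,160) R(516,195) [[-137.0, -150.0], [-121.0, -111.0], [-232.0, -27.0], [-203.0, 15.0]] wrist (420,232) [[-110.0, -103.0], [-186.0, 28.0]]
40 scene L(440,160) R(516,195) [[-112.0, -112.0], [-97.0, -76.0], [-201.0, 3.0], [-174.0, 43.0]] wrist (420,232) [[-94.0, -91.0], [-162.0, 26.0]]
70 scene L(440,160) R(516,195) [[-93.0, -84.0], [-79.0, -49.0], [-177.0, 26.0], [-152.0, 64.0]] wrist (420,232) [[-82.0, -82.0], [-144.0, 24.0]]
100 scene L(440,160) R(516,195) [[-74.0, -56.0], [-61.0, -23.0], [-154.0, 48.0], [-130.0, 84.0]] wrist (420,232) [[-70.0, -73.0], [-125.0, 21.0]]
```

Run:
```python
from h import *
im,_=ld("s6"); im2,_=ld("sc1")
cv2.imwrite("pics/or.png",cv2.resize(im2[60:280,420:640],(600,600),interpolation=cv2.INTER_CUBIC))
```

```text
(no output)
```

View pics/or.png

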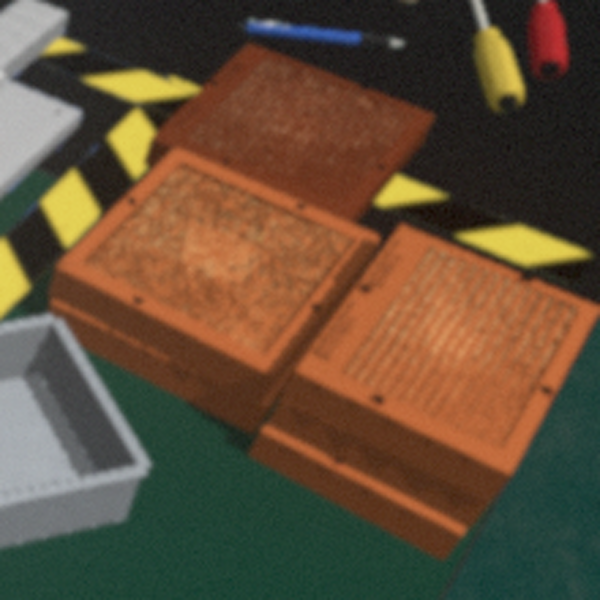

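The brick stack is about 70 mm tall and behind the box; the fingers stay at 100 mm or more there. I back off and go down so the lead end is just above the opening.

```bash
python3 -m handwheel '{"gripper":[1,1,1,1,1,1,1,1],"travel":[[0.002,0.005,-0.015],[0,0.015,-0.02],[0,0.02,-0.009],[0,0.02,0],[0,0.014,0],[0,0.008,0],[0,0.002,0],[0,0,0]],"turn":[0,0,0,0,0,0,0,0]}' 40
python3 - <<'E'
from h import *
s=manip.get_state();print(s["tool_pos"].round(1),s["ft_force"].round(1))
snap("wrist","w7"); im,_=snap("scene","s7"); cv2.imwrite("pics/s7z.png",cv2.resize(im[100:300,300:540],(720,600),interpolation=cv2.INTER_CUBIC))
E
```

```text
time: 12.45
tool_pos: [584.2, -315.2, 106.2]
orientation: [-1.44, -0.745, 0.745]
ft_force: [-0.3, 0.4, -0.3]
gripper_width: 0.296
[ 584.2 -315.2  106.2] [-0.3  0.4 -0.3]
```

View pics/w7.png

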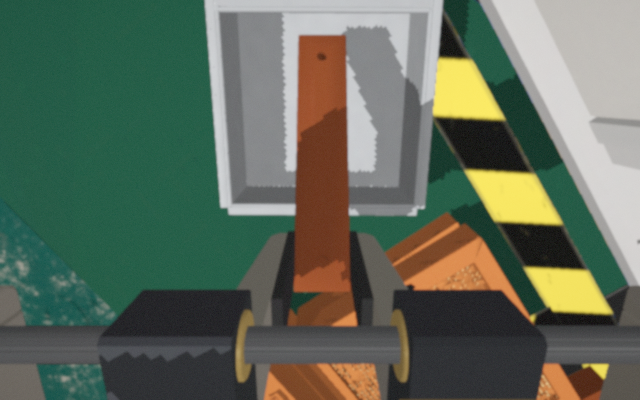

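View pics/s7z.png

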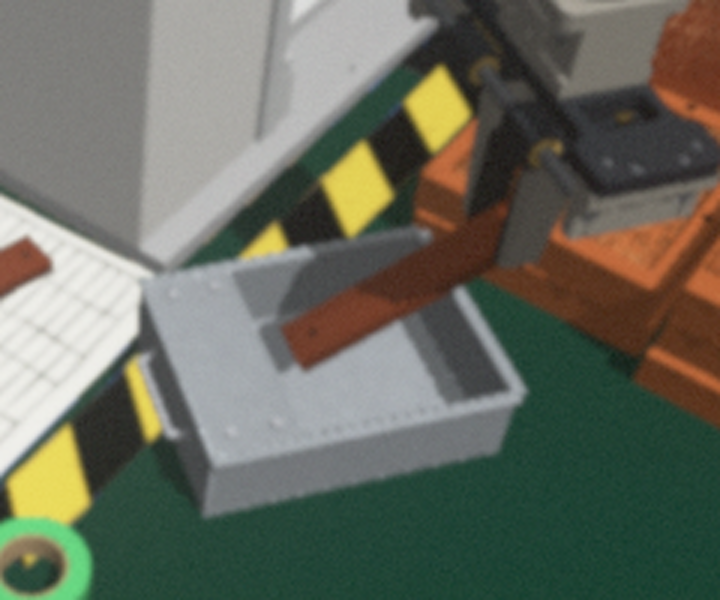

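```bash
python3 -m handwheel '{"gripper":[1,1,1,1,1,1,1,1,1,1],"travel":[[0,0.004,0],[0,0.005,0.002],[0,0.004,0.006],[0,0.004,0.009],[0,0.004,0.009],[0,0.004,0.009],[0,0.004,0.009],[0,0.003,0.005],[0,0.001,0.002],[0,0,0]],"turn":[0,0,0,0,0,0,0,0,0,0]}' 40
python3 - <<'E'
from h import *
s=manip.get_state();print(s["tool_pos"].round(1),s["ft_force"].round(1))
snap("wrist","w8"); im,_=snap("scene","s8"); cv2.imwrite("pics/s8z.png",cv2.resize(im[100:300,300:540],(720,600),interpolation=cv2.INTER_CUBIC))
E
```

```text
time: 13.55
tool_pos: [542.4, -285.6, 72.5]
orientation: [-1.439, -0.745, 0.745]
ft_force: [0.3, 0.3, -1.8]
gripper_width: 0.299
[ 542.4 -285.6   72.5] [ 0.3  0.3 -1.8]
```

View pics/w8.png

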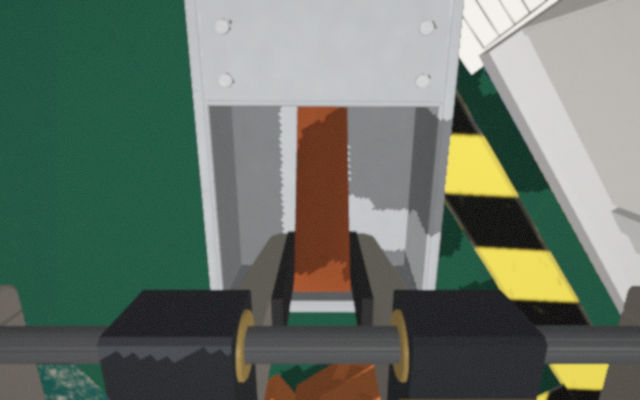

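View pics/s8z.png

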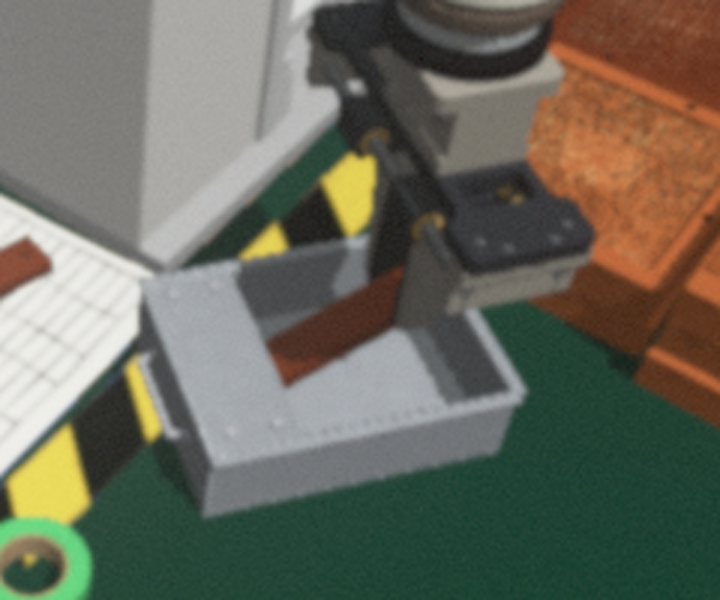

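The lead end is under the cover and about 2 mm above the floor; the strip is well clear of the rear wall. I ease the grip and lower the rear end in an arc so the floor levels the strip.

```bash
python3 -m handwheel '{"gripper":[1,1,1,1,1,1,1,1,1,1],"travel":[[0,0,0],[0,0,0],[0,0.004,-0.001],[0,0.005,-0.003],[0,0.006,-0.003],[0,0.006,-0.002],[0,0.006,-0.002],[0,0.005,-0.001],[0,0,0],[0,0,0]],"turn":[0,0,0,0,0,0,0,0,0,0]}' 7
python3 - <<'E'
from h import *
s=manip.get_state();print(s["tool_pos"].round(1),s["ft_force"].round(1),s["moment"].round(2))
snap("wrist","w9"); im,_=snap("scene","s9"); cv2.imwrite("pics/s9z.png",cv2.resize(im[100:300,300:540],(720,600),interpolation=cv2.INTER_CUBIC))
E
```

```text
time: 14.65
tool_pos: [551.9, -292.3, 40.1]
orientation: [-1.438, -0.744, 0.745]
ft_force: [-0.7, 0.8, -0.3]
gripper_width: 0.301
[ 551.9 -292.3   40.1] [-0.7  0.8 -0.3] [-0.06  0.02  0.02]
```

View pics/w9.png

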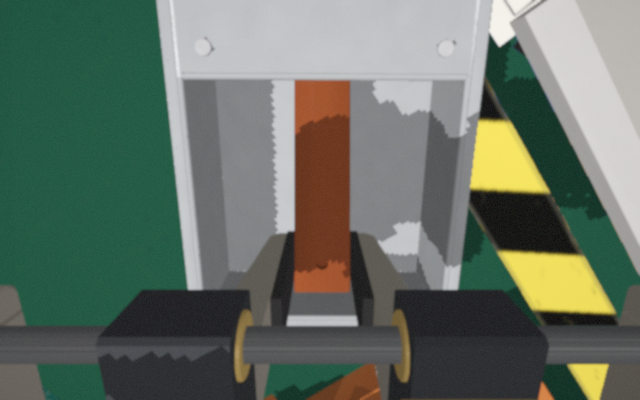

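View pics/s9z.png

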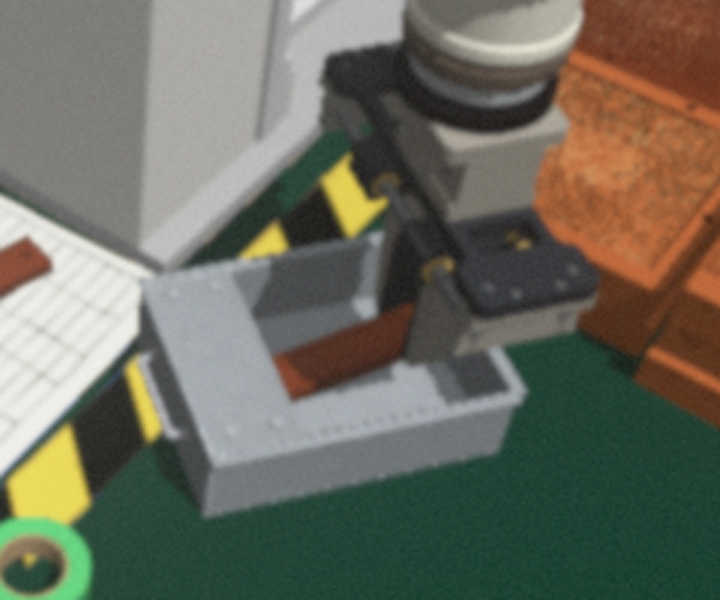

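```bash
python3 -m handwheel '{"gripper":[1,1,1,1,1,1,1,1,1],"travel":[[0,0.005,-0.001],[0,0.006,-0.001],[0,0.006,-0.001],[0,0.006,-0.001],[0,0.005,0],[0,0.003,0],[0,0.0015,0],[0,0,0],[0,0,0]],"turn":[0,0,0,0,0,0,0,0,0]}' 7
python3 - <<'E'
from h import *
s=manip.get_state();print(s["tool_pos"].round(1),s["ft_force"].round(1),s["moment"].round(2))
snap("wrist","w10"); im,_=snap("scene","s10"); cv2.imwrite("pics/s10z.png",cv2.resize(im[100:300,300:540],(720,600),interpolation=cv2.INTER_CUBIC))
E
```

```text
time: 15.65
tool_pos: [555.5, -294.8, 8.1]
orientation: [-1.439, -0.745, 0.745]
ft_force: [-0.1, -0.2, -1.1]
gripper_width: 0.303
[ 555.5 -294.8    8.1] [-0.1 -0.2 -1.1] [ 0.02 -0.    0.06]
```

View pics/w10.png

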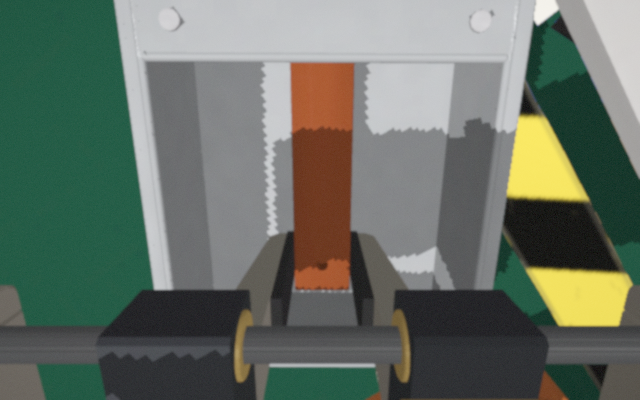

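View pics/s10z.png

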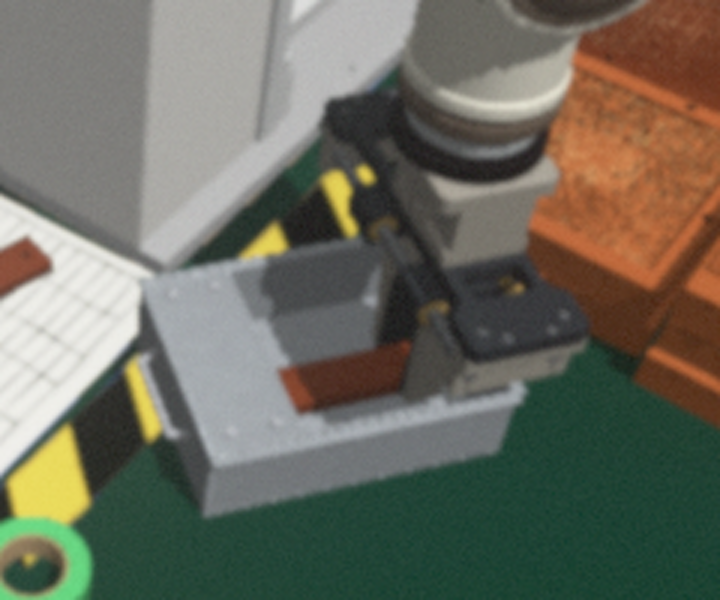

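Nearly level. I go down 2 mm more, then release with a partial opening so the fingers stay clear of the side walls.

```bash
python3 -m handwheel '{"gripper":[1,1,1,1,1,0.64,0.6,0.5,0.5,0.5,0.5],"travel":[[0,0.001,0],[0,0.001,0],[0,0,0],[0,0,0],[0,0,0],[0,0,0],[0,0,0],[0,0,0],[0,0,0],[0,0,0],[0,0,0]],"turn":[0,0,0,0,0,0,0,0,0,0,0]}' 3
python3 - <<'E'
from h import *
s=manip.get_state();print(s["tool_pos"].round(1),s["ft_force"].round(1),s["gripper_width"])
snap("wrist","w11"); im,_=snap("scene","s11"); cv2.imwrite("pics/s11z.png",cv2.resize(im[100:300,300:540],(720,600),interpolation=cv2.INTER_CUBIC))
E
```

```text
time: 16.85
tool_pos: [555.6, -294.9, 6.0]
orientation: [-1.439, -0.745, 0.745]
ft_force: [-0.8, 0.0, -0.0]
gripper_width: 0.498
[ 555.6 -294.9    6. ] [-0.8  0.  -0. ] 0.4979345364380985
```

View pics/w11.png

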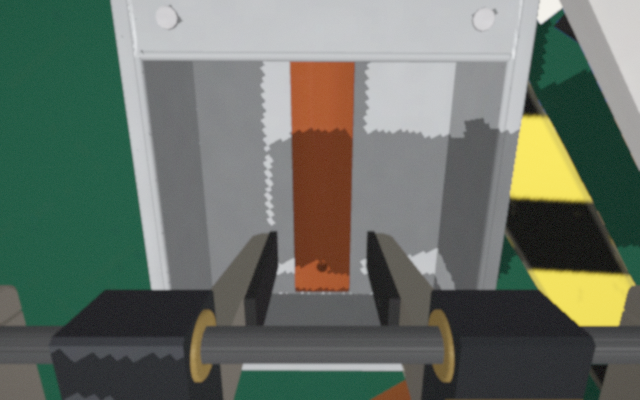

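View pics/s11z.png

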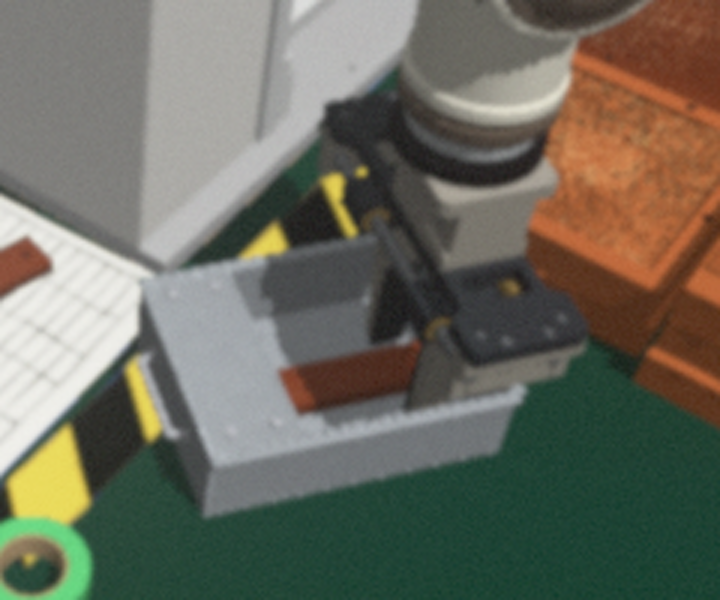

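Released and clear of both walls. I retreat straight up and check.

```bash
python3 -m handwheel '{"gripper":[0.5,0.5,0.5,0.5,0.5,0.5,0.5,0.5,0.5],"travel":[[0,-0.005,0],[0,-0.015,0],[0,-0.03,0],[0,-0.035,0],[0,-0.035,0],[0,-0.035,-0.01],[0,-0.015,-0.02],[0,0,-0.01],[0,0,0]],"turn":[0,0,0,0,0,0,0,0,0]}' 3
python3 - <<'E'
from h import *
s=manip.get_state();print(s["time"],s["tool_pos"].round(1),s["ft_force"].round(1))
im1,c=snap("wrist","w12"); im,_=snap("scene","s12"); cv2.imwrite("pics/s12z.png",cv2.resize(im[100:300,300:540],(720,600),interpolation=cv2.INTER_CUBIC))
rects(im1,c,15)
E
```

```text
time: 17.85
tool_pos: [589.4, -319.0, 178.4]
orientation: [-1.443, -0.746, 0.744]
ft_force: [0.2, 1.2, 0.1]
gripper_width: 0.503
17.85 [ 589.4 -319.   178.4] [0.2 1.2 0.1]
px [[353.0, 183.0], [467.0, 183.0], [467.0, 229.0], [353.0, 229.0]] cen [ 662.6 -265.8   15. ] size [np.float64(47.8), np.float64(110.1)] ang 54.76
px [[308.0, 26.0], [337.0, 26.0], [337.0, 154.0], [308.0, 154.0]] cen [ 525.4 -274.3   15. ] size [np.float64(24.9), np.float64(110.5)] ang -34.57
```

View pics/w12.png

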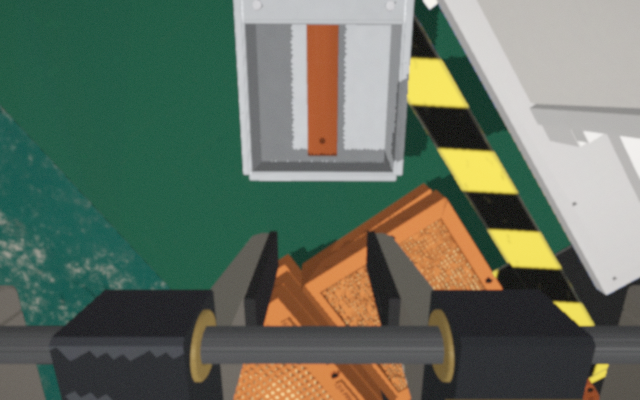

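View pics/s12z.png

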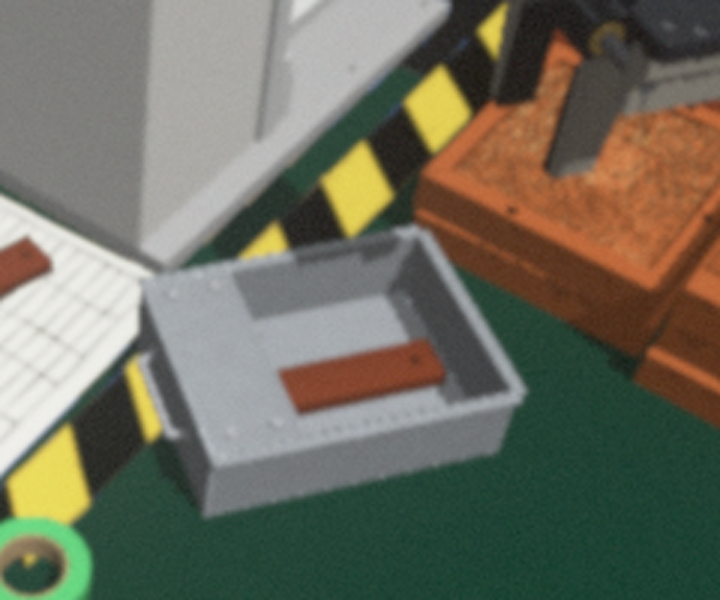

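The strip lies straight in the box, its lead end hidden under the cover. As a last check I test whether it is flat by comparing the two cameras, and whether the short strip moved.

Run:
```python
from h import *
_,w=ld("w12"); im,c=ld("s12"); im0,_=ld("sc1")
E=back(w,[(308.5,155),(336.5,155)],15); print("rear top corners",E.round(1).tolist())
for z in (15,25,35): print(z,((proj(c,back(w,[(308.5,155),(336.5,155)],z))-[300,100]+.5)*3).round(0).tolist(),"seen ~ (443,372),(430,343)")
a=np.array([-np.cos(np.radians(35)),0])
def bx(P): d=P[:,:2]-[511.7,-263.6]; t=np.radians(144.87); return np.c_[d[:,0]*np.cos(t)+d[:,1]*np.sin(t),-d[:,0]*np.sin(t)+d[:,1]*np.cos(t)].round(1).tolist()
print("box frame rear",bx(E),"-> lead end x ~",np.array(bx(E))[:,0].mean()+145)
d=np.abs(im.astype(int)-im0).max(2)[165:225,245:325]; print("short strip diff",d.mean(),np.percentile(d,99))
```

```text
rear top corners [[563.6, -317.6, 15.0], [578.9, -296.0, 15.0]]
15 [[446.0, 373.0], [426.0, 339.0]] seen ~ (443,372),(430,343)
25 [[446.0, 362.0], [427.0, 329.0]] seen ~ (443,372),(430,343)
35 [[447.0, 350.0], [428.0, 318.0]] seen ~ (443,372),(430,343)
box frame rear [[-73.5, 14.2], [-73.6, -12.2]] -> lead end x ~ 71.45
short strip diff 1.8604166666666666 6.0
```

```bash
python3 -c "
from cell import ticket
print(ticket.finish_job())"
```

```text
the job is handed in; nothing more can be done
None
```

The longer strip is in the grey box, flat on the floor and straight along it. I handed the job in just under 18 s into the 42 s allowed.

**What I did:** I gripped the strip near its near end, because the press column stood too close to the far end. I let it tip about 31° in a light grip, then tightened the grip and carried it to the box. There I fed the lead end under the cover, lowered the rear end until the strip was level, released it and backed away.

**Last checks:**
- **Lengthwise fit:** the strip spans about x −73.5 to +71.5 mm in the box frame. The lead end is hidden under the cover, so its position comes from the rear end plus the strip's length.
- **Alignment:** it lies within about 1 mm of the box's centre line and 0.6° of its direction.
- **Flatness:** both cameras put its rear top edge at z ≈ 15 mm, which is flat on the floor.
- **Short strip:** its part of the scene picture is unchanged.
- **Forces:** the readings I took stayed below about 6 N.

**What went wrong or disagreed:**
- **First tip attempt:** at 8 N the strip came up level instead of tipping, so I eased the grip to 3 N.
- **Box outline:** it looked a few millimetres wider than my fit. The scene and wrist cameras agreed on the box centre to about 1 mm. An early side-camera fit put it about 5 mm off.

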